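# Fetch the ammonite from behind the tall exhibits

### The job

Clear the three tall exhibits (the stone jar, the shell on its block and the basalt column) from the display board and stand them in the grey tray, leaving the ammonite alone until all three stand there. Then set the ammonite flat in the middle of the microscope's round black plate, and after that stand each tall exhibit back in the middle of the very felt round it stood on at the start. Tip nothing over, and do not shift the geode at the back of the board.

Things in the scene. Friction and masses are not known exactly. Their poses are not given: they have to be found in the camera images.
- jar_center (a point): closed round glass jar holding coloured stones: upright cylinder 54 mm in diameter and 82 mm high, with an 8 mm thick green glass lid 55 mm across and a round 18 mm knob above it; 105 mm tall in all, 0.18 to 0.33 kg. The point is on its axis, 52 mm above its underside; z is up along the axis. Grip the glass body; it and the other exhibits are hard and sturdy and may be gripped firmly (20 to 35 N).
- shell_center (a point): white sea shell with a brown spiral fixed on an upright brown wooden block: block 42 x 42 mm and 58 mm high, shell a cone 38 mm wide at most, narrowing to the top; 100 mm tall in all, 0.13 to 0.24 kg. The point is on its upright middle line, 50 mm above the underside; x and y are square to the block's sides, z up. Grip the block.
- basalt_center (a point): grey stone basalt column: upright hexagonal prism, 42 mm across its flats, 100 mm tall, 0.29 to 0.55 kg. The point is on its axis, 50 mm above its underside; x is square to one pair of flats (the others follow at 60 and 120 degrees), z up.
- ammonite_center (a point): small spiral fossil fixed on a low, long dark wooden block, standing on the board behind the three tall exhibits as seen from the robot: block 36 mm (its x) x 80 mm (its y) x 22 mm high, fossil a 33 mm disc on the middle of it; 34 mm tall in all, 0.08 to 0.16 kg. The point is at its middle, 17 mm above its underside; z up. Grip across the 36 mm width of the block.
- pad_jar: grey felt round on the display board, 74 mm in diameter, 3 mm thick: the one under the jar at the start. The three rounds look alike. They lie in a row about 100 mm apart along the robot's side of the board, in any order. Origin at the centre of its underside, 12 mm above the table; its top is 15 mm above the table. Fixed. The board is light wood, 240 x 280 mm, 12 mm high, fixed, turned up to 0.2 rad.
- pad_shell: the same kind of felt round: the one under the shell on its block at the start; same size and origin. Fixed.
- pad_basalt: the same kind of felt round: the one under the basalt column at the start; same size and origin. Fixed.
- tray: shallow grey open tray on the robot's left, on the table: 300 mm (its x) x 160 mm (its y) outside, walls 5 mm thick, rim 17 mm high, inner floor 5 mm above the table. Origin at the centre of its underside. Fixed. Long enough for the three exhibits in a row along its x.
- plate_top (a point): round black specimen plate of a stereo microscope, on the robot's right: 110 mm in diameter, fixed. The point is the centre of its top face, 35 mm above the table. The instrument (360 mm tall, fixed) stands beyond it in -y, turned by up to 0.25 rad: its rail and base stay below the plate's top; its head begins about 0.17 m from the point, from 145 mm height upwards.
- geode_center (a point): bystander: half geode, a round grey stone 54 mm across and about 40 mm high with blue crystals on top, loose on the left back corner of the display board; the point is at its middle, 18 mm above its underside. Stays where it is.

How it is judged:
By the outcome, as a careful person would: the job done as asked, in the order asked, and still so for the second after the job is handed in, with the robot touching nothing.
It also fails if it takes over 144 s, if anything falls off the work surface, if the arm or the gripper's body presses on something with over 40 N, if the wrist force passes 120 N, or if a joint passes its speed limit or range.

### The arm

A 6-joint arm with a two-finger parallel gripper is mounted at the origin on the work surface. World frame = base frame: x ahead of the robot, y to its left, z up, the work surface at z = 0. Lengths are in mm, angles in rad, forces in N, time in s.
With the tool pointing down it reaches from about 300 to 775 mm from the base axis. Payload 14.6 kg.
Tool frame: the origin (TCP) lies between the finger pads; the fingertips stand 19 mm ahead of it and the grasp point (between the pads) is the TCP; z points along the fingers, y is the line along which they close (so a half turn about z gives the same grasp; the last joint's range is limited). The gripper opens to 94 mm and grips with 3 to 60 N. Pads are 16 mm wide; open, the fingers measure 119 mm over their backs; the gripper's body (75 mm by 177 mm) begins 78 mm behind the grasp point.
Start: joints at [1.262, 0.3, 1.521, -0, 1.321, -0.067], TCP at [131.696, 533.99, 224.446] pointing down, gripper open.
Joint ranges: [-3.03, 3.03], [-0.79, 2.21], [0.23, 2.52], [-1.04, 4.18], [0, 3.07], [-2.55, 2.55]. Speed limits (rad/s): [2.22, 2.22, 2.57, 3.14, 3.14, 3.14].

### API

Orientations are given as [roll, pitch, yaw] about the fixed x, y, z axes, in that order (R = Rz(yaw) Ry(pitch) Rx(roll)).
In Python, from cell import monitor, imaging, job, find_in, trace gives the robot as it stands. The module is installed in compiled form; this text tells all that it offers.
- The arm moves only by the tool arm_command, never from a script. Its argument "steps" is a list of rows, each a list of 5 numbers: the opening, from 0 (shut) to 1 (fully open), then the shift along the tool's x, y, z in mm, then the turn about the tool's z in degrees. In form: [[gripper, dx, dy, dz, turn], ...]. A call has 1 to 20 rows; each row is the pose to reach, as a shift and turn from the pose commanded when the call began, along the tool's axes at that moment; what a row does not reach only later rows make up. A row lasts 1/8 s, in which the tool goes at most 62.5 mm and 10.7 degrees, less where a joint would pass 70% of its speed; a pose out of reach is approached as far as the arm can. A call with a gripper value outside its range is refused whole. The fingers move at their own pace and stop on an object; "force" is the grip in N (left out, the last holds). Time passes only in rows, so rows that repeat a pose let the fingers close. It gives the time, the measured TCP pose, the force, the opening and the grip force at its end, in the units of the state.
- monitor.read_state(): the state, without advancing time (a new reading comes with each control period).
- imaging.camera(name): name is "scene" or "top"; returns a dict with "img" (384x512x3 uint8, red, green, blue), "mtx" (3x3 intrinsics, pixels), "view" (4x4, takes a point from world to camera coordinates). Camera axes: x right, y down, z forward; pixel columns grow to the right and rows downward; lengths in mm; the calibration is good to about 2 mm. A picture is of the moment at which its call begins. There is no depth.
- job.sign_off(): hands the job in; it is judged then, once.
Trained networks look in a picture, given as the dict that the camera call returned (one of the last four; its "shot" number tells which), for a name from the list of things; names that differ only in an ending like _2 or _b are one class to them, and where a whole thing is asked for, a point or a joint stands for the part that bears it (a point fixed in the world has none). Each returns a list of dicts, best first, with "p" (0 to 1); they miss things now and then, are a little off and sometimes report something else, mostly with a low value. They report only what shows in the picture. A call takes as long as a camera call.
- find_in(picture, target): "rect" ([centre column, centre row, width, height] in pixels, round what is visible of it).
- trace(picture, target): "region" (384x512 bool, what is visible of it) and "rect" ([centre column, centre row, width, height] in pixels, round what is visible of it).
The state is a dict: "clock": time; "joints": joint angles; "qd": joint speeds; "effort": joint torques, N m; "eef_pos": TCP position; "eef_rot": TCP orientation; "wrist_force": force on the tool from outside, world axes, zero at the start; "moment": the same for the moment, N m; "finger_gap": finger opening in mm; "finger_force": force on a finger pad.
Only numpy, scipy, OpenCV 4.12 (cv2) and the standard library are available. Lean on these libraries where they do the work, as an engineer would, in place of code of your own. Each camera call takes 0.05 s, during which the arm holds its last target. There are 200 camera calls.

## Working session

There is one attempt and no reset: what is moved stays moved. The work goes in short steps, Python scripts to look and compute and a tool call to move; the robot and the scene stay as the last step left them, time stands still between calls to the robot, and variables do not carry over. Pictures are saved under pics/ and viewed, at most 14 in all, crops included, and the job is handed in when it is done.

Besides the shell and the picture viewer there is one more tool, called after "Call:" in YAML: its name, and indented under it one key for each argument. arm_command: Moves the arm, as the interface text tells. Its arguments: {"type":"object","properties":{"steps":{"type":"array","items":{"type":"array","items":{"type":"number"}}},"force":{"type":"number"}},"required":["steps"]}

```bash
mkdir -p pics; cat > h.py <<'E'
import numpy as np, cv2
from cell import monitor, imaging, job, find_in, trace
def ray(c,uv,z):
    K=np.array(c["mtx"]);V=np.array(c["view"]);R=V[:3,:3];t=V[:3,3]
    o=-R.T@t; d=R.T@np.linalg.inv(K)@np.array([uv[0],uv[1],1.]); return o+d*(z-o[2])/d[2]
def proj(c,P):
    P=np.atleast_2d(P).astype(float);V=np.array(c["view"]);q=P@V[:3,:3].T+V[:3,3];q=q@np.array(c["mtx"]).T;return q[:,:2]/q[:,2:]
def save(c,n,s=1.5): cv2.imwrite(f"pics/{n}.png",cv2.resize(c["img"][:,:,::-1],None,fx=s,fy=s,interpolation=cv2.INTER_CUBIC))
E
python3 - <<'E'
from h import *
np.set_printoptions(precision=1,suppress=True)
for n in("top","scene"):
    c=imaging.camera(n);save(c,n+"0")
    V=np.array(c["view"]);print(n,-V[:3,:3].T@V[:3,3],np.array(c["mtx"])[0,0])
    for t in["jar_center","shell_center","basalt_center","ammonite_center","pad_jar","tray","plate_top","geode_center"]:
        print(t,[(np.round(r["rect"],1).tolist(),round(r["p"],2)) for r in find_in(c,t)[:4]])
print(monitor.read_state())
E
```

```text
top [ 493.6   -8.9 1086.7] 373.04835776006723
jar_center [([251.2, 211.4, 17.3, 23.6], 0.62)]
shell_center [([210.9, 215.2, 17.9, 19.8], 0.84)]
basalt_center [([289.4, 201.8, 19.9, 17.7], 0.6)]
ammonite_center [([241.2, 178.6, 29.2, 20.1], 0.74)]
pad_jar [([249.9, 210.9, 20.2, 27.0], 0.66)]
tray [([123.0, 214.5, 69.7, 115.3], 0.77)]
plate_top [([424.4, 226.4, 172.1, 74.7], 0.56)]
geode_center [([211.2, 164.4, 16.5, 18.7], 0.72), ([283.8, 204.8, 24.8, 23.6], 0.61)]
scene [ 807.8 -450.3  878.6] 417.2159708313456
jar_center [([233.8, 175.9, 25.8, 37.1], 0.87)]
shell_center [([256.8, 143.9, 21.3, 30.8], 0.56)]
basalt_center [([219.4, 211.6, 25.7, 40.2], 0.76)]
ammonite_center [([274.4, 192.6, 25.2, 36.7], 0.57), ([256.4, 144.1, 16.5, 33.3], 0.18)]
pad_jar [([238.1, 187.8, 29.9, 22.9], 0.73)]
tray [([301.5, 94.3, 124.2, 71.7], 0.58)]
plate_top [([81.5, 320.8, 161.3, 126.5], 0.72)]
geode_center [([304.1, 169.9, 27.7, 20.3], 0.74)]
{'clock': 0.9, 'joints': array([ 1.3,  0.3,  1.5, -0. ,  1.3, -0.1]), 'qd': array([ 0.,  0., -0.,  0.,  0., -0.]), 'effort': array([ -0. , -53.2, -35.3,   0.1,   0. ,   0. ]), 'eef_pos': array([131.7, 534. , 224.4]), 'eef_rot': array([-3.1,  0. ,  2.9]), 'wrist_force': array([ 0.2, -0.3, -0.2]), 'moment': array([0., 0., 0.]), 'finger_force': 0.0, 'finger_gap': 93.94424242086392}
```

View pics/top0.png

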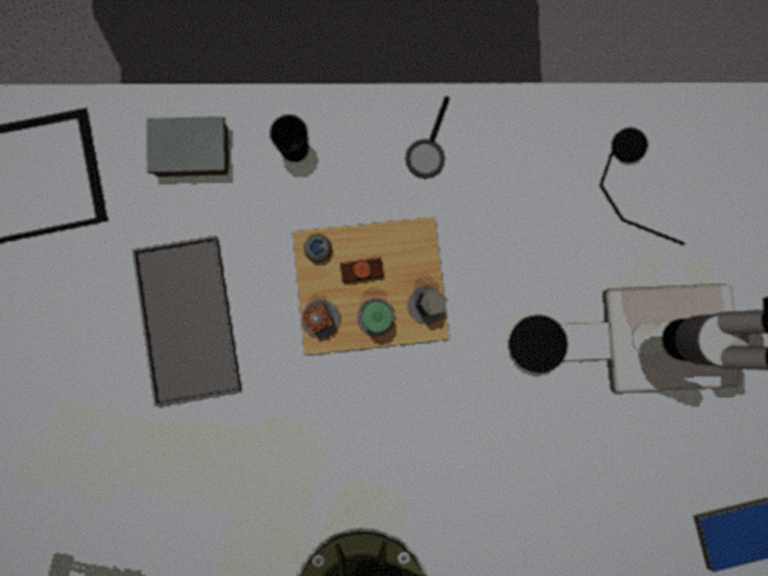

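View pics/scene0.png

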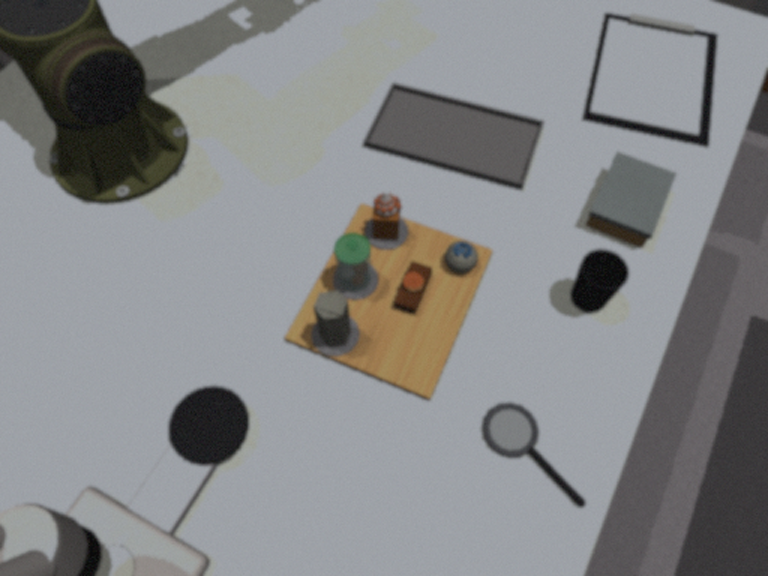

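The top view shows the board with, left to right, shell (320,318), jar (377,316), basalt (430,303), the ammonite (362,270) and geode (317,247). The tray is at left (188,320) and the plate at right (538,344), in display pixels. I'll fit the known models to the trace masks in both cameras.

```bash
cat > fit.py <<'E'
from h import *
from scipy.optimize import minimize
a=np.linspace(0,2*np.pi,25)[:-1]
def ring(r,z,ph=0,n=24):
    t=np.arange(n)*2*np.pi/n+ph; return np.c_[r*np.cos(t),r*np.sin(t),np.full(n,z)]
def box(w,l,z0,z1): return np.array([[sx*w/2,sy*l/2,z] for sx in(-1,1) for sy in(-1,1) for z in(z0,z1)])
H=21/np.cos(np.pi/6)
M={"jar_center":[np.r_[ring(27,0),ring(27,82)],np.r_[ring(27.5,82),ring(27.5,90)],np.r_[ring(9,90),ring(9,105)]],
"shell_center":[box(42,42,0,58),np.r_[ring(19,58),ring(19,68),ring(2,100)]],
"basalt_center":[np.r_[ring(H,0,np.pi/6,6),ring(H,100,np.pi/6,6)]],
"ammonite_center":[box(36,80,0,22),np.r_[ring(16.5,22),ring(16.5,34)]],
"pad":[np.r_[ring(37,0),ring(37,3)]],
"geode_center":[np.r_[ring(27,0),ring(27,12),ring(20,30),ring(8,40)]],
"tray":[box(300,160,0,17)],"plate_top":[np.r_[ring(55,-8),ring(55,0)]]}
S=4
def render(c,parts,p,z):
    co,si=np.cos(p[2]),np.sin(p[2]);R=np.array([[co,-si,0],[si,co,0],[0,0,1]])
    m=np.zeros((384*S,512*S),np.uint8)
    for P in parts:
        h=cv2.convexHull(proj(c,P@R.T+[p[0],p[1],z]).astype(np.float32))
        cv2.fillConvexPoly(m,np.round((h*S+S/2-.5)*16).astype(np.int32),1,shift=4)
    return m
def fit(obs,parts,p0,z,yaw=True):
    # obs: list of (cam,mask). maximise IoU
    up=[cv2.resize(m.astype(np.float32),None,fx=S,fy=S,interpolation=cv2.INTER_LINEAR)>.5 for _,m in obs]
    def f(q):
        v=0
        for (c,_),u in zip(obs,up):
            r=render(c,parts,[q[0],q[1],q[2]/30 if yaw else 0],z)>0
            v-=(r&u).sum()/(r|u).sum()
        return v/len(obs)
    best=None
    for y in (np.arange(-3,4)*.25 if yaw else [0]):
        q0=np.array([p0[0],p0[1],30*y]); sx=np.array([q0,q0+[8,0,0],q0+[0,8,0],q0+[0,0,8]])
        if not yaw: sx=sx[:3,:2]; 
        g=f if yaw else (lambda q:f([q[0],q[1],0]))
        r=minimize(g,q0 if yaw else q0[:2],method="Nelder-Mead",options=dict(initial_simplex=sx,xatol=.05,fatol=1e-4))
        if best is None or r.fun<best.fun: best=r
    return best.x[0],best.x[1],(best.x[2]/30 if yaw else 0),-best.fun
E
cat > m1.py <<'E'
from fit import *
np.set_printoptions(precision=1,suppress=True)
base={"jar_center":(15,52),"shell_center":(15,50),"basalt_center":(15,50),"ammonite_center":(12,17),"geode_center":(12,18),"tray":(0,8),"plate_top":(35,0)}
cams={n:imaging.camera(n) for n in("top","scene")}
ov={n:cv2.resize(c["img"],None,fx=S,fy=S,interpolation=cv2.INTER_CUBIC) for n,c in cams.items()}
for t,(z,hc) in base.items():
    obs=[]
    for n,c in cams.items():
        r=trace(c,t)
        if r: obs.append((c,r[0]["region"])); print(t,n,"p",round(r[0]["p"],2),"area",r[0]["region"].sum(),np.round(r[0]["rect"],1))
    if not obs: continue
    yaw=t not in("jar_center","geode_center","plate_top")
    rect=lambda o:np.argwhere(o[1]).mean(0)[::-1]
    p0=ray(obs[0][0],rect(obs[0]),z+hc)
    if t=="plate_top": p0=ray(cams["top"],(538/1.5,344/1.5),35);
    R=fit(obs,M[t],p0,z,yaw); print("  both",np.round(R,3))
    for o in obs: print("   one",np.round(fit([o],M[t],R[:2],z,yaw),3))
    for n,c in cams.items():
        cs,_=cv2.findContours(render(c,M[t],R,z),cv2.RETR_EXTERNAL,cv2.CHAIN_APPROX_NONE); cv2.drawContours(ov[n],cs,-1,(255,255,0),1)
a=ov["top"][130*S:250*S,190*S:310*S]; b=ov["scene"][125*S:245*S,180*S:340*S]
o=np.hstack([cv2.resize(a,(400,400)),cv2.resize(b,(400,300)) if 0 else cv2.resize(b,(400,300),interpolation=cv2.INTER_AREA).repeat(1,0) if 0 else np.vstack([cv2.resize(b,(400,300)),np.zeros((100,400,3),np.uint8)])])
cv2.imwrite("pics/ov1.png",o[:,:,::-1])
E
time python3 m1.py
```

```text
jar_center top p 0.54 area 333 [252.9 209.1  15.9  21.3]
jar_center scene p 0.77 area 813 [234.3 175.6  23.2  40.1]
  both [521.9 -34.    0.    0.9]
   one [523.1 -33.6   0.    0.9]
   one [520.3 -33.1   0.    0.9]
shell_center top p 0.78 area 259 [211.  212.6  19.6  18.8]
shell_center scene p 0.57 area 570 [256.9 145.4  20.6  32.7]
  both [520.8  73.    0.4   0.9]
   one [521.9  72.6   0.4   0.9]
   one [517.6  75.8   0.3   0.9]
basalt_center top p 0.58 area 259 [288.1 202.3  21.9  16.8]
basalt_center scene p 0.82 area 726 [220.7 212.2  25.7  37.7]
  both [ 546.4 -133.5    0.2    0.9]
   one [ 547.5 -133.7   -0.8    0.9]
   one [ 545.  -132.7    0.3    0.9]
ammonite_center top p 0.84 area 314 [240.7 181.9  30.5  12.1]
ammonite_center scene p 0.76 area 493 [274.4 191.3  19.1  35.8]
  both [612.   -8.2   0.1   0.8]
   one [614.4  -8.2   0.1   0.8]
   one [610.7  -7.5   0.2   0.9]
geode_center top p 0.61 area 283 [212.6 164.8  20.1  15.8]
geode_center scene p 0.62 area 362 [304.5 173.   22.3  22.8]
  both [657.9  76.5   0.    0.8]
   one [658.1  75.5   0.    1. ]
   one [653.   83.3   0.    0.9]
tray top p 0.61 area 6107 [122.9 213.4  71.4 112.5]
tray scene p 0.68 area 5149 [303.4  93.2 121.1  71.5]
  both [525.  326.3   0.2   1. ]
   one [526.2 325.8   0.2   1. ]
   one [523.4 327.4   0.2   1. ]
plate_top top p 0.85 area 8713 [424.4 226.9 175.2  77.6]
plate_top scene p 0.57 area 9766 [ 81.5 321.4 163.1 125.3]
  both [ 467.4 -341.4    0.     0.2]
   one [ 468.3 -340.7    0.     0.1]
   one [ 467.1 -342.     0.     0.2]
real	0m30.348s
user	0m28.681s
sys	0m0.144s
```

View pics/ov1.png

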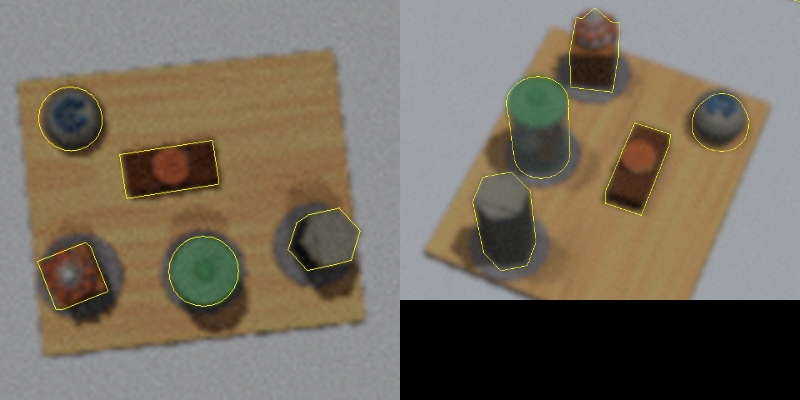

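The overlays fit well in both views. Next come finer yaw values, the plate by its black blob, and the pads.

```bash
cat > m2.py <<'E'
from fit import *
np.set_printoptions(precision=3,suppress=True)
base={"shell_center":(15,(521,73)),"basalt_center":(15,(546,-133)),"ammonite_center":(12,(612,-8)),"tray":(0,(525,326))}
for k in range(2):
    cams={n:imaging.camera(n) for n in("top","scene")}
    for t,(z,p0) in base.items():
        obs=[(c,r[0]["region"]) for c in cams.values() for r in [trace(c,t)] if r]
        print(t,np.round(fit(obs,M[t],p0,z),2))
obs=[]
for n,c in cams.items():
    u=proj(c,[467,-341,35])[0].round().astype(int); g=cv2.GaussianBlur(c["img"],(3,3),0).max(2)
    m=np.zeros_like(g); m[u[1]-28:u[1]+29,u[0]-32:u[0]+33]=1
    m=((g<75)*m).astype(np.uint8); k,l,s,ce=cv2.connectedComponentsWithStats(m); i=l[u[1],u[0]]; obs.append((c,l==i)); print(n,s[i])
print("plate",np.round(fit(obs,M["plate_top"],(467,-341),35,False),2),[np.round(fit([o],M["plate_top"],(467,-341),35,False),2) for o in obs])
s=monitor.read_state();print(s["eef_pos"],s["eef_rot"],s["joints"])
E
python3 m2.py
```

```text
shell_center [520.89  72.5    0.45   0.88]
basalt_center [ 546.75 -134.18    0.21    0.94]
ammonite_center [612.84  -7.75   0.15   0.9 ]
tray [524.29 326.25   0.16   0.98]
shell_center [518.9   72.63   0.37   0.91]
basalt_center [ 546.42 -134.65    0.16    0.9 ]
ammonite_center [612.04  -5.36   0.15   0.45]
tray [524.57 326.     0.16   0.98]
top [ 339  210   39   40 1201]
scene [ 113  258   52   52 2086]
plate [ 467.07 -340.62    0.      0.95] [array([ 466.6 , -340.72,    0.  ,    0.97]), array([ 468.33, -340.52,    0.  ,    0.93])]
[131.699 533.994 224.444] [-3.142 -0.     2.9  ] [ 1.262  0.3    1.521  0.     1.321 -0.067]
```

```bash
cat > d.py <<'E'
# python3 d.py "x,y,z,closingdir(rad)" ... -> dx dy dz turn from current pose
import sys,numpy as np
from cell import monitor
s=monitor.read_state();p=s["eef_pos"];yaw=s["eef_rot"][2]
X=np.array([np.cos(yaw),np.sin(yaw)]);Y=np.array([np.sin(yaw),-np.cos(yaw)])
print("t",s["clock"],"pos",np.round(p,1),"yaw",round(yaw,3),"j6",round(s["joints"][5],2),"gap",round(s["finger_gap"],1),"F",round(s["finger_force"],1))
for a in sys.argv[1:]:
    x,y,z,c=map(float,a.split(",")); d=np.array([x,y])-p[:2]
    t=(c+np.pi/2-yaw+np.pi/2)%np.pi-np.pi/2
    print(a,"->",round(d@X,1),round(d@Y,1),round(p[2]-z,1),round(-np.degrees(t),1))
E
python3 d.py 520.3,72.8,224,1.97 520.3,72.8,55,1.97
```

```text
t 2.7 pos [131.7 534.  224.4] yaw 2.9 j6 -0.07 gap 94.2 F 0.0
520.3,72.8,224,1.97 -> -487.7 -354.7 0.4 -36.7
520.3,72.8,55,1.97 -> -487.7 -354.7 169.4 -36.7
```

Call:
arm_command:
  steps:
    - [1,-60,-44,0,-6]
    - [1,-105,-76,0,-9]
    - [1,-150,-109,0,-12]
    - [1,-195,-142,0,-15]
    - [1,-240,-175,0,-18]
    - [1,-285,-207,0,-21]
    - [1,-330,-240,0,-24]
    - [1,-375,-273,0,-27]
    - [1,-420,-305,0,-30]
    - [1,-460,-335,0,-34]
    - [1,-487.7,-354.7,0,-36.7]
    - [1,-487.7,-354.7,0,-36.7]
    - [0.8,-487.7,-354.7,50,-36.7]
    - [0.8,-487.7,-354.7,90,-36.7]
    - [0.8,-487.7,-354.7,90,-36.7]
  force: 28

```text
clock: 4.58
eef_pos: [518.6, 73.5, 132.6]
eef_rot: [3.14, -0.005, -2.743]
wrist_force: [-0.6, -0.7, 0.5]
finger_gap: 75.3
finger_force: 0.0
```

```bash
python3 d.py 520.3,72.8,55,1.97
```

```text
t 4.575 pos [518.6  73.5 132.6] yaw -2.743 j6 -1.9 gap 75.3 F 0.0
520.3,72.8,55,1.97 -> -1.3 -1.3 77.6 -0.0
```

Call:
arm_command:
  steps:
    - [0.8,0,0,25,0]
    - [0.8,0,0,50,0]
    - [0.8,0,0,70,0]
    - [0.8,0,0,79,0]
    - [0.8,0,0,79,0]
    - [0.8,0,0,79,0]
    - [0.3,0,0,79,0]
    - [0.3,0,0,79,0]
    - [0.3,0,0,79,0]
    - [0.3,0,0,79,0]
    - [0.3,0,0,79,0]
    - [0.3,0,0,79,0]

```text
clock: 6.08
eef_pos: [520.3, 72.8, 55.5]
eef_rot: [-3.141, 0.0, -2.743]
wrist_force: [-0.8, -0.8, 1.3]
finger_gap: 42.0
finger_force: 27.9
```

```bash
python3 d.py 612,338,200,1.73 612,338,50,1.73; python3 - <<'E'
from h import *
c=imaging.camera("scene"); cv2.imwrite("pics/g1.png",cv2.resize(c["img"][90:250,170:350,::-1],None,fx=3,fy=3)); print(monitor.read_state()["wrist_force"],monitor.read_state()["joints"])
E
```

```text
t 6.075 pos [520.3  72.8  55.5] yaw -2.743 j6 -1.9 gap 42.0 F 27.9
612,338,200,1.73 -> -187.4 208.8 -144.5 13.7
612,338,50,1.73 -> -187.4 208.8 5.5 13.7
[ 0.84817325 -0.96404619  1.19751201] [ 6.92906530e-02  4.52699873e-01  1.74456359e+00 -4.41719910e-05
  9.44177531e-01 -1.90014429e+00]
```

View pics/g1.png

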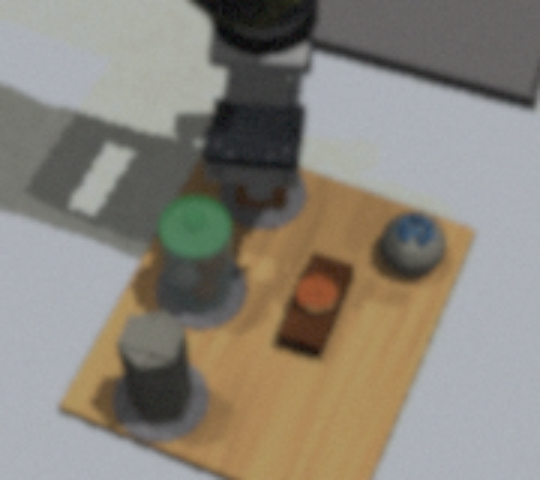

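Call:
arm_command:
  steps:
    - [0.3,0,0,-15,0]
    - [0.3,0,0,-45,0]
    - [0.3,0,0,-80,0]
    - [0.3,0,0,-115,0]
    - [0.3,0,0,-130,0]
    - [0.3,-20,22,-130,2]
    - [0.3,-45,50,-130,4]
    - [0.3,-75,84,-130,6]
    - [0.3,-105,117,-130,8]
    - [0.3,-135,150,-130,10]
    - [0.3,-160,178,-130,12]
    - [0.3,-180,200,-130,13.7]
    - [0.3,-187.4,208.8,-130,13.7]
    - [0.3,-187.4,208.8,-110,13.7]
    - [0.3,-187.4,208.8,-80,13.7]
    - [0.3,-187.4,208.8,-45,13.7]
    - [0.3,-187.4,208.8,-20,13.7]
    - [0.3,-187.4,208.8,-5,13.7]
    - [0.3,-187.4,208.8,3,13.7]
    - [0.3,-187.4,208.8,3,13.7]

```text
clock: 8.62
eef_pos: [612.0, 337.9, 52.6]
eef_rot: [3.142, 0.0, -2.982]
wrist_force: [0.0, -0.2, -1.2]
finger_gap: 41.5
finger_force: 27.9
```

```bash
python3 d.py 612,338,46,1.73 
```

```text
t 8.625 pos [612.  337.9  52.6] yaw -2.982 j6 -1.28 gap 41.5 F 27.9
612,338,46,1.73 -> -0.0 0.1 6.6 0.0
```

Call:
arm_command:
  steps:
    - [0.3,0,0,4,0]
    - [0.3,0,0,6.3,0]
    - [0.3,0,0,6.3,0]
    - [0.7,0,0,6.3,0]
    - [0.8,0,0,6.3,0]
    - [0.8,0,0,6.3,0]
    - [0.8,0,0,-30,0]
    - [0.8,0,0,-80,0]
    - [0.8,0,0,-130,0]
    - [0.8,0,0,-150,0]
    - [0.9,20,-47,-150,0]
    - [0.9,39,-94,-150,0]
    - [0.9,59,-141,-150,0]
    - [0.9,79,-188,-150,0]
    - [0.9,99,-235,-150,0]
    - [0.9,118,-282,-150,0]
    - [0.9,138,-329,-150,0]
    - [0.9,148.2,-352.8,-150,0]
    - [0.9,148.2,-352.8,-120,0]
    - [0.9,148.2,-352.8,-90,0]

```text
clock: 11.12
eef_pos: [521.8, -34.3, 142.2]
eef_rot: [-3.141, 0.001, -2.983]
wrist_force: [0.6, -0.1, -0.5]
finger_gap: 84.6
finger_force: 0.0
```

```bash
python3 - <<'E'
from fit import *
cams={n:imaging.camera(n) for n in("top","scene")}
for t,z,p0,y in(("shell_center",5,(612,338),True),("jar_center",15,(521,-34),False)):
    for n,c in cams.items():
        for r in trace(c,t)[:1]: print(t,n,round(r["p"],2),np.round(fit([(c,r["region"])],M[t],p0,z,y),2))
save(cams["scene"],"s2",1.3)
E
python3 d.py 521.7,-34,60,1.73
```

```text
shell_center top 0.72 [6.1337e+02 3.3997e+02 1.2000e-01 9.0000e-01]
jar_center scene 0.44 [521. -34.   0.  -0.]
t 11.425 pos [522.3 -33.8 143.9] yaw -2.982 j6 -1.87 gap 84.7 F 0.0
521.7,-34,60,1.73 -> 0.6 -0.1 83.9 0.0
```

View pics/s2.png

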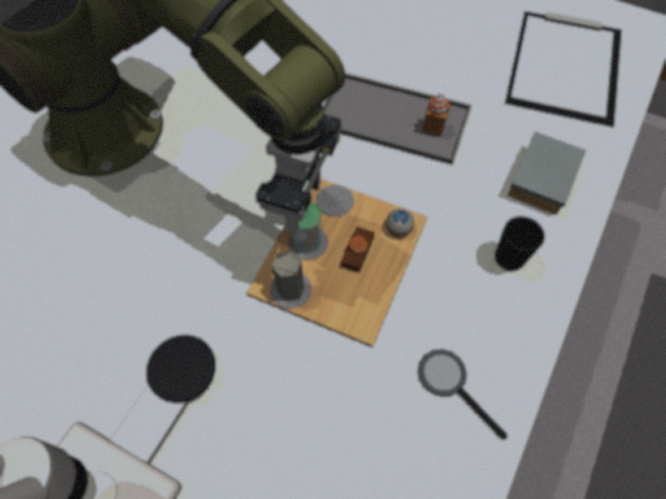

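Shell stands upright in the tray at (437,112) and the open gripper is above the jar at (305,215).

Call:
arm_command:
  steps:
    - [0.85,0.5,0,30,0]
    - [0.85,0.5,0,60,0]
    - [0.85,0.5,0,84,0]
    - [0.85,0.5,0,84,0]
    - [0.85,0.5,0,84,0]
    - [0.4,0.5,0,84,0]
    - [0.4,0.5,0,84,0]
    - [0.4,0.5,0,84,0]
    - [0.4,0.5,0,84,0]
    - [0.4,0.5,0,84,0]
    - [0.4,0.5,0,84,0]

```text
clock: 12.8
eef_pos: [521.4, -34.1, 58.7]
eef_rot: [-3.141, 0.001, -2.982]
wrist_force: [-0.2, -2.2, 5.2]
finger_gap: 54.1
finger_force: 28.0
```

```bash
python3 d.py 524.5,326,180,1.73 524.5,326,51,1.73
```

```text
t 12.8 pos [521.4 -34.1  58.7] yaw -2.982 j6 -1.87 gap 54.1 F 28.0
524.5,326,180,1.73 -> -60.3 355.0 -121.3 0.0
524.5,326,51,1.73 -> -60.3 355.0 7.7 0.0
```

Call:
arm_command:
  steps:
    - [0.4,0,0,-15,0]
    - [0.4,0,0,-45,0]
    - [0.4,0,0,-80,0]
    - [0.4,0,0,-110,0]
    - [0.4,0,0,-125,0]
    - [0.4,-5,30,-125,0]
    - [0.4,-12,70,-125,0]
    - [0.4,-20,115,-125,0]
    - [0.4,-27,160,-125,0]
    - [0.4,-35,205,-125,0]
    - [0.4,-43,250,-125,0]
    - [0.4,-50,295,-125,0]
    - [0.4,-56,330,-125,0]
    - [0.4,-60.3,355,-125,0]
    - [0.4,-60.3,355,-115,0]
    - [0.4,-60.3,355,-80,0]
    - [0.4,-60.3,355,-45,0]
    - [0.4,-60.3,355,-18,0]
    - [0.4,-60.3,355,0,0]
    - [0.4,-60.3,355,3,0]

```text
clock: 15.3
eef_pos: [523.9, 325.4, 54.3]
eef_rot: [-3.141, -0.002, -2.982]
wrist_force: [0.1, 0.9, -2.1]
finger_gap: 54.4
finger_force: 28.0
```

```bash
python3 - <<'E'
from cell import monitor,imaging
for i in range(3): imaging.camera("top")
print(monitor.read_state()["wrist_force"])
E
python3 d.py 524.5,326,49.2,1.73
```

```text
[-0.49576992 -0.87902597 -1.67477792]
t 15.45 pos [524.7 326.2  56.3] yaw -2.982 j6 -1.23 gap 54.5 F 28.0
524.5,326,49.2,1.73 -> 0.2 -0.1 7.1 0.0
```

Call:
arm_command:
  steps:
    - [0.4,0,0,4,0]
    - [0.4,0,0,7,0]
    - [0.4,0,0,7,0]
    - [0.8,0,0,7,0]
    - [0.9,0,0,7,0]
    - [0.9,0,0,7,0]
    - [0.9,0,0,-30,0]
    - [0.9,0,0,-80,0]
    - [0.9,0,0,-125,0]
    - [0.9,0,0,-150,0]
    - [0.9,5,-45,-150,3]
    - [0.9,11,-95,-150,6]
    - [0.9,16,-145,-150,9]
    - [0.9,22,-195,-150,12]
    - [0.9,28,-245,-150,15]
    - [0.9,33,-295,-150,18]
    - [0.9,39,-345,-150,21]
    - [0.9,44,-395,-150,24]
    - [0.9,49,-440,-150,27]
    - [0.9,51.4,-457.9,-150,28.2]

```text
clock: 17.95
eef_pos: [546.1, -136.1, 205.4]
eef_rot: [-3.142, 0.0, 2.806]
wrist_force: [-0.5, 0.0, 0.2]
finger_gap: 84.5
finger_force: 0.0
```

```bash
python3 - <<'E'
from fit import *
cams={n:imaging.camera(n) for n in("top","scene")}
for t,z,p0,y in(("jar_center",5,(524,326),False),("basalt_center",15,(546,-134),True)):
    for n,c in cams.items():
        for r in trace(c,t)[:1]: print(t,n,round(r["p"],2),np.round(fit([(c,r["region"])],M[t],p0,z,y),2))
a=cams["scene"];cv2.imwrite("pics/s3.png",cv2.resize(a["img"][40:240,170:370,::-1],None,fx=3,fy=3))
E
python3 d.py 546.5,-134.2,65,1.237
```

```text
jar_center top 0.63 [525.89 326.47   0.     0.94]
jar_center scene 0.65 [522.85 328.39   0.     0.9 ]
basalt_center scene 0.94 [ 545.2  -132.75   -0.81    0.95]
t 18.25 pos [ 546.4 -132.8  205.5] yaw 2.811 j6 -1.54 gap 85.1 F 0.0
546.5,-134.2,65,1.237 -> -0.5 -1.3 140.5 0.2
```

View pics/s3.png

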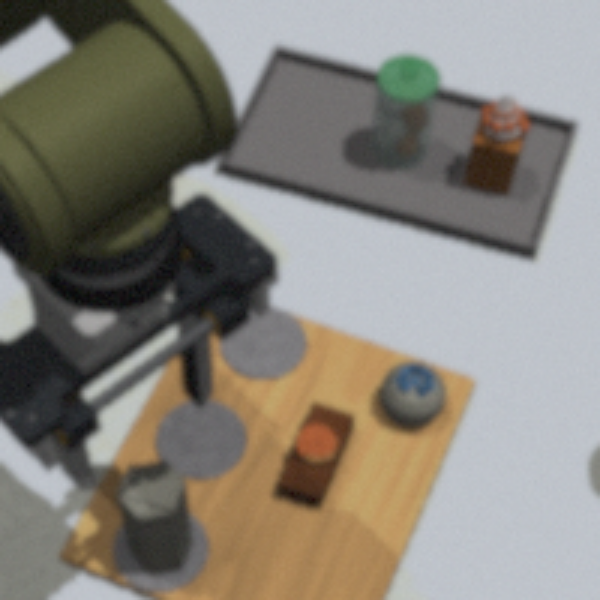

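Jar (408,110) and shell (500,150) stand upright in the tray. The gripper is over the basalt at (155,515).

Call:
arm_command:
  steps:
    - [0.8,-0.5,-1,30,0]
    - [0.8,-0.5,-1,70,0]
    - [0.8,-0.5,-1,105,0]
    - [0.8,-0.5,-1,130,0]
    - [0.8,-0.5,-1,141,0]
    - [0.8,-0.5,-1,141,0]
    - [0.8,-0.5,-1,141,0]
    - [0.3,-0.5,-1,141,0]
    - [0.3,-0.5,-1,141,0]
    - [0.3,-0.5,-1,141,0]
    - [0.3,-0.5,-1,141,0]
    - [0.3,-0.5,-1,141,0]
    - [0.3,-0.5,-1,141,0]
  force: 32

```text
clock: 19.88
eef_pos: [546.5, -135.2, 64.6]
eef_rot: [3.142, 0.0, 2.809]
wrist_force: [-0.9, 0.9, 2.6]
finger_gap: 42.3
finger_force: 31.9
```

```bash
python3 d.py 436.5,312,190,1.73 436.5,312,56,1.73
```

```text
t 19.875 pos [ 546.5 -135.2   64.6] yaw 2.809 j6 -1.55 gap 42.3 F 31.9
436.5,312,190,1.73 -> 250.0 386.8 -125.4 -28.2
436.5,312,56,1.73 -> 250.0 386.8 8.6 -28.2
```

Call:
arm_command:
  steps:
    - [0.3,0,0,-15,0]
    - [0.3,0,0,-45,0]
    - [0.3,0,0,-80,0]
    - [0.3,0,0,-110,0]
    - [0.3,0,0,-125,0]
    - [0.3,15,23,-125,-2]
    - [0.3,38,58,-125,-5]
    - [0.3,65,100,-125,-8]
    - [0.3,92,142,-125,-11]
    - [0.3,119,184,-125,-14]
    - [0.3,146,226,-125,-17]
    - [0.3,173,268,-125,-20]
    - [0.3,200,310,-125,-23]
    - [0.3,225,348,-125,-26]
    - [0.3,243,376,-125,-28.2]
    - [0.3,250,386.8,-125,-28.2]
    - [0.3,250,386.8,-100,-28.2]
    - [0.3,250,386.8,-65,-28.2]
    - [0.3,250,386.8,-30,-28.2]
    - [0.3,250,386.8,-10,-28.2]

```text
clock: 22.38
eef_pos: [435.9, 310.9, 72.4]
eef_rot: [-3.14, -0.003, -2.983]
wrist_force: [0.6, 0.6, -5.1]
finger_gap: 42.0
finger_force: 31.9
```

```bash
python3 - <<'E'
from cell import monitor,imaging
for i in range(3): imaging.camera("top")
print(monitor.read_state()["wrist_force"])
E
python3 d.py 436.5,312,55,1.73 612.5,-7.8,180,0.15
```

```text
[-0.80667635  0.23767498 -5.39914016]
t 22.525 pos [436.2 311.2  73.8] yaw -2.983 j6 -1.18 gap 42.0 F 31.9
436.5,312,55,1.73 -> -0.4 0.7 18.8 -0.0
612.5,-7.8,180,0.15 -> -123.7 -342.8 -106.2 -89.5
```

Call:
arm_command:
  steps:
    - [0.3,-0.4,0.7,10,0]
    - [0.3,-0.4,0.7,17,0]
    - [0.3,-0.4,0.7,19,0]
    - [0.3,-0.4,0.7,19,0]
    - [0.8,-0.4,0.7,19,0]
    - [0.9,-0.4,0.7,19,0]
    - [0.9,-0.4,0.7,19,0]
    - [0.9,0,0,-20,0]
    - [0.9,0,0,-70,0]
    - [0.9,0,0,-110,0]
    - [0.9,0,0,-130,8]
    - [0.9,0,0,-130,18]
    - [0.9,0,0,-130,28]
    - [0.9,0,0,-130,38]
    - [0.9,0,0,-130,48]
    - [0.9,0,0,-130,58]
    - [0.9,0,0,-130,68]
    - [0.9,0,0,-130,78]
    - [0.9,0,0,-130,88]
    - [0.9,0,0,-130,90.5]

```text
clock: 25.02
eef_pos: [436.4, 312.0, 204.6]
eef_rot: [3.141, -0.0, 1.718]
wrist_force: [0.3, 0.6, 0.4]
finger_gap: 84.9
finger_force: 0.0
```

```bash
cat > m3.py <<'E'
from fit import *
cams={n:imaging.camera(n) for n in("top","scene")}
for t,z,p0,y in(("ammonite_center",12,(612,-8),True),("basalt_center",5,(436,312),True),("jar_center",5,(524,326),False),("shell_center",5,(612,338),True)):
    for n,c in cams.items():
        for r in trace(c,t)[:1]: print(t,n,round(r["p"],2),np.round(fit([(c,r["region"])],M[t],p0,z,y),2))
guess=[(520,73),(522,-34),(540,-134)]; ms={}
for n,c in cams.items():
    R=trace(c,"pad_jar"); print(n,len(R))
    for r in R[:5]:
        ce=np.argwhere(r["region"]).mean(0)[::-1]; w=ray(c,ce,14)
        i=int(np.argmin([np.hypot(*(w[:2]-g)) for g in guess])); print("  pad",i,round(r["p"],2),r["region"].sum(),np.round(w,1),np.round(fit([(c,r["region"])],M["pad"],w[:2],12,False),2))
a=np.hstack([cv2.resize(cams["top"]["img"][140:245,190:310],(400,350)),cv2.resize(cams["scene"]["img"][50:225,190:390],(400,350))])
cv2.imwrite("pics/s4.png",a[:,:,::-1])
E
python3 m3.py;python3 d.py 612.5,-7.8,180,0.15
```

```text
ammonite_center top 0.7 [ 6.1499e+02 -8.4200e+00  1.3000e-01  9.4000e-01]
ammonite_center scene 0.7 [ 6.1193e+02 -7.1800e+00  1.4000e-01  9.1000e-01]
basalt_center top 0.64 [ 4.3736e+02  3.1384e+02 -3.8000e-01  9.6000e-01]
basalt_center scene 0.85 [435.89 313.27   0.48   0.91]
jar_center top 0.62 [525.45 326.86   0.     0.91]
jar_center scene 0.58 [523.1  328.49   0.     0.95]
shell_center top 0.55 [613.25 339.64  -1.59   0.84]
shell_center scene 0.9 [6.1111e+02 3.4193e+02 1.3000e-01 9.4000e-01]
top 0
scene 1
  pad 1 0.71 630 [522.2 -34.8  14. ] [521.58 -33.84   0.     0.94]
t 25.625 pos [436.4 312.  204.4] yaw 1.722 j6 0.4 gap 84.7 F 0.0
612.5,-7.8,180,0.15 -> -342.6 125.9 24.4 0.1
```

View pics/s4.png

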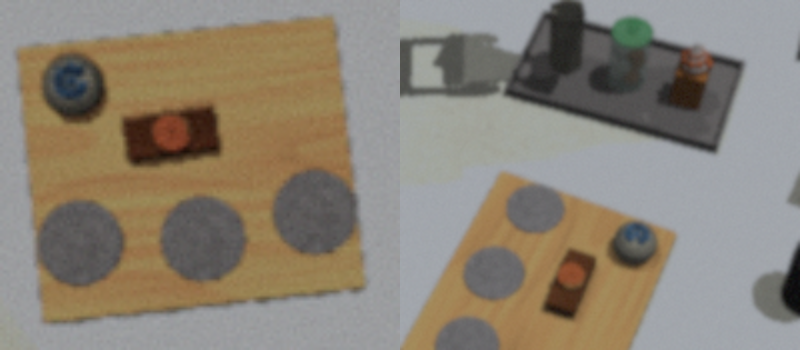

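All three stand in the tray, and the pads are clear. I'll segment them by colour.

```bash
cat > pads.py <<'E'
from fit import *
def pads(cams):
    out={}
    for i,g in enumerate([(519,73),(522,-34),(543,-134)]):
        obs=[]
        for n,c in cams.items():
            hsv=cv2.cvtColor(cv2.GaussianBlur(c["img"],(3,3),0),cv2.COLOR_RGB2HSV)
            roi=render(c,[np.r_[ring(46,0),ring(46,3)]],[g[0],g[1],0],12)[S//2::S,S//2::S]>0
            th,_=cv2.threshold(hsv[...,1][roi].reshape(-1,1),0,255,cv2.THRESH_OTSU)
            m=((hsv[...,1]<=th)&roi).astype(np.uint8)
            k,l,s,_=cv2.connectedComponentsWithStats(m);j=1+np.argmax(s[1:,4]);obs.append((c,l==j))
        out[i]=[np.round(fit(o,M["pad"],g,12,False),2)[[0,1,3]] for o in(obs,obs[:1],obs[1:])]
    return out
if __name__=="__main__":
    cams={n:imaging.camera(n) for n in("top","scene")}
    for i,v in pads(cams).items(): print(i,v)
E
python3 pads.py
```

```text
0 [array([520.49,  75.81,   0.82]), array([522.21,  72.06,   0.81]), array([520.09,  76.45,   0.87])]
1 [array([523.29, -34.16,   0.9 ]), array([523.64, -35.6 ,   0.91]), array([522.22, -31.89,   0.9 ])]
2 [array([ 544.11, -134.49,    0.83]), array([ 544.92, -136.32,    0.86]), array([ 544.  , -132.17,    0.83])]
```

Call:
arm_command:
  steps:
    - [0.9,-30,11,0,0]
    - [0.9,-70,26,0,0]
    - [0.9,-115,42,0,0]
    - [0.9,-160,59,0,0]
    - [0.9,-205,75,0,0]
    - [0.9,-250,92,0,0]
    - [0.9,-295,108,0,0]
    - [0.9,-330,121,0,0]
    - [0.9,-342.6,126.9,0,0]
    - [0.7,-342.6,126.9,40,0]
    - [0.7,-342.6,126.9,80,0]
    - [0.7,-342.6,126.9,110,0]
    - [0.7,-342.6,126.9,110,0]
    - [0.7,-342.6,126.9,110,0]
  force: 25

```text
clock: 27.48
eef_pos: [614.0, -7.2, 96.0]
eef_rot: [3.14, 0.0, 1.722]
wrist_force: [0.2, -0.3, 0.1]
finger_gap: 66.2
finger_force: 0.0
```

```bash
python3 d.py 613,-7.8,32,0.14
```

```text
t 27.475 pos [614.   -7.2  96. ] yaw 1.722 j6 -0.22 gap 66.2 F 0.0
613,-7.8,32,0.14 -> -0.4 -1.0 64.0 0.7
```

Call:
arm_command:
  steps:
    - [0.7,0,0,25,0]
    - [0.7,0,0,45,0]
    - [0.7,0,0,56,0]
    - [0.7,0,0,61,0]
    - [0.7,0,0,61,0]
    - [0.7,0,0,61,0]
    - [0.3,0,0,61,0]
    - [0.3,0,0,61,0]
    - [0.3,0,0,61,0]
    - [0.3,0,0,61,0]
    - [0.3,0,0,61,0]

```text
clock: 28.85
eef_pos: [613.4, -7.6, 33.5]
eef_rot: [3.142, 0.0, 1.722]
wrist_force: [-1.3, -0.9, 0.5]
finger_gap: 36.0
finger_force: 25.0
```

```bash
python3 d.py 467,-341,150,0.14 467,-341,57,0.14
```

```text
t 28.85 pos [613.4  -7.6  33.5] yaw 1.722 j6 -0.22 gap 36.0 F 25.0
467,-341,150,0.14 -> -307.6 -194.9 -116.5 0.6
467,-341,57,0.14 -> -307.6 -194.9 -23.5 0.6
```

Call:
arm_command:
  steps:
    - [0.3,0,0,-15,0]
    - [0.3,0,0,-45,0]
    - [0.3,0,0,-75,0]
    - [0.3,0,0,-90,0]
    - [0.3,-20,-13,-90,0]
    - [0.3,-50,-32,-90,0]
    - [0.3,-85,-54,-90,0]
    - [0.3,-120,-76,-90,0]
    - [0.3,-155,-98,-90,0]
    - [0.3,-190,-120,-90,0]
    - [0.3,-225,-142,-90,0]
    - [0.3,-260,-164,-90,0]
    - [0.3,-288,-182,-90,0]
    - [0.3,-304,-192.5,-90,0]
    - [0.3,-307.6,-194.9,-90,0]
    - [0.3,-307.6,-194.9,-90,0]
    - [0.3,-307.6,-194.9,-65,0]
    - [0.3,-307.6,-194.9,-45,0]
    - [0.3,-307.6,-194.9,-35,0]
    - [0.3,-307.6,-194.9,-35,0]

```text
clock: 31.35
eef_pos: [467.1, -340.4, 68.2]
eef_rot: [-3.141, -0.001, 1.723]
wrist_force: [0.3, -0.2, -0.1]
finger_gap: 35.6
finger_force: 25.0
```

```bash
python3 - <<'E'
from fit import *
cams={n:imaging.camera(n) for n in("top","scene")}
c=cams["scene"];cv2.imwrite("pics/s5.png",cv2.resize(c["img"][210:360,40:240,::-1],None,fx=3,fy=3))
for _ in range(2): imaging.camera("top")
from pads import pads
for i,v in pads(cams).items(): print(i,v)
E
python3 d.py 467,-340.8,57,0.14
```

```text
0 [array([520.97,  76.03,   0.83]), array([522.33,  72.46,   0.82]), array([520.36,  76.85,   0.87])]
1 [array([523.26, -34.53,   0.9 ]), array([524.09, -35.96,   0.91]), array([522.26, -31.89,   0.91])]
2 [array([ 544.16, -134.51,    0.83]), array([ 544.73, -136.22,    0.86]), array([ 543.95, -132.15,    0.83])]
t 31.55 pos [ 467.3 -341.2   69.3] yaw 1.722 j6 -0.85 gap 35.8 F 25.0
467,-340.8,57,0.14 -> 0.4 -0.3 12.3 0.6
```

View pics/s5.png

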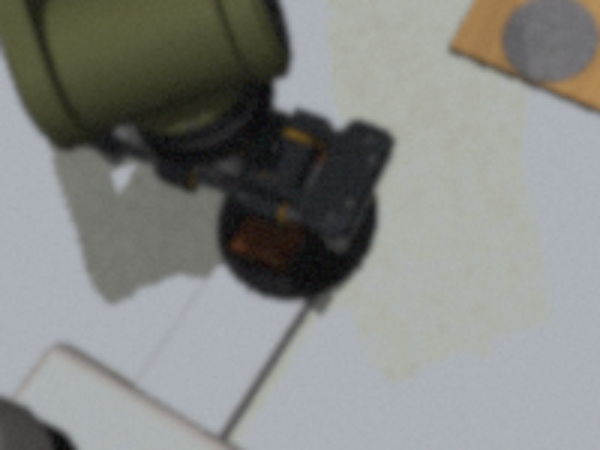

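The ammonite's end shows at (265,238), inside the black plate (centre about (298,225)) under the gripper. I'll lower, release and withdraw.

Call:
arm_command:
  steps:
    - [0.3,0.4,0,6,0]
    - [0.3,0.4,0,10,0]
    - [0.3,0.4,0,12.5,0]
    - [0.3,0.4,0,12.5,0]
    - [0.3,0.4,0,12.5,0]
    - [0.5,0.4,0,12.5,0]
    - [0.6,0.4,0,12.5,0]
    - [0.6,0.4,0,12.5,0]
    - [0.7,0,0,-10,0]
    - [0.7,0,0,-50,0]
    - [0.7,0,0,-90,0]
    - [0.7,0,0,-120,0]
    - [0.8,40,0,-120,0]
    - [0.8,85,0,-120,0]
    - [0.8,130,0,-120,-8]
    - [0.8,170,0,-120,-16]
    - [0.8,205,0,-120,-25]
    - [0.8,240,0,-120,-34]
    - [0.8,260,0,-120,-44]
    - [0.8,260,0,-120,-54]

```text
clock: 34.05
eef_pos: [427.8, -82.9, 188.6]
eef_rot: [3.141, 0.0, 2.672]
wrist_force: [0.2, 0.2, 0.2]
finger_gap: 75.0
finger_force: 0.0
```

```bash
python3 - <<'E'
from fit import *
cams={n:imaging.camera(n) for n in("top","scene")}
for n,c in cams.items():
    for r in trace(c,"ammonite_center")[:1]: print(n,round(r["p"],2),np.round(fit([(c,r["region"])],M["ammonite_center"],(467,-341),35,True),2))
a=np.hstack([cv2.resize(cams["top"]["img"][195:270,310:410],(400,300)),cv2.resize(cams["scene"]["img"][240:330,80:200],(400,300))])
cv2.imwrite("pics/s6.png",a[:,:,::-1])
E
python3 d.py 436.5,312,190,1.73
```

```text
top 0.93 [ 4.6774e+02 -3.4115e+02  1.6000e-01  9.1000e-01]
scene 0.63 [ 4.6551e+02 -3.4070e+02  1.4000e-01  9.1000e-01]
t 34.25 pos [427.9 -84.1 188.5] yaw 2.66 j6 -1.37 gap 75.0 F 0.0
436.5,312,190,1.73 -> 175.9 355.0 -1.5 -36.7
```

View pics/s6.png

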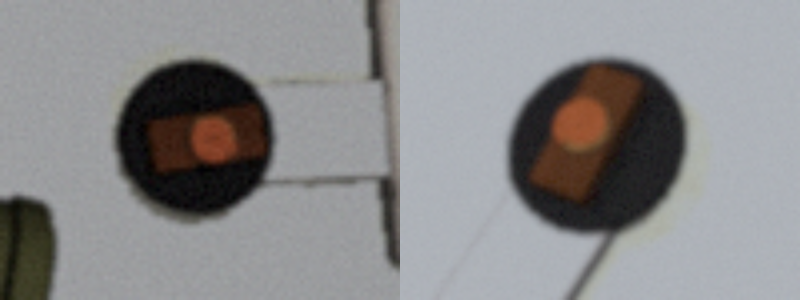

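Ammonite sits flat, within 1 mm of the plate centre by fit (its apparent shift is height parallax). Next is the basalt; on the way I'll refine the pad centres.

Call:
arm_command:
  steps:
    - [0.8,15,30,0,-3]
    - [0.8,33,67,0,-7]
    - [0.8,53,107,0,-11]
    - [0.8,73,147,0,-15]
    - [0.8,93,187,0,-19]
    - [0.8,113,228,0,-23]
    - [0.8,133,268,0,-27]
    - [0.8,153,308,0,-31]
    - [0.8,169,340,0,-35]
    - [0.8,175.9,355,0,-36.7]
    - [0.8,175.9,355,0,-36.7]
    - [0.8,175.9,355,0,-36.7]
  force: 32

```text
clock: 35.75
eef_pos: [435.0, 311.0, 188.4]
eef_rot: [-3.141, -0.0, -2.981]
wrist_force: [0.2, 0.3, 0.2]
finger_gap: 75.1
finger_force: 0.0
```

```bash
cat > pads2.py <<'E'
from fit import *
n0={"top":[],"scene":[]}
for k in range(6):
    for n in n0: n0[n].append(imaging.camera(n))
tot={}
for n,L in n0.items():
    c=L[-1]; im=np.mean([x["img"] for x in L],0).astype(np.float32); f=im[...,0]-im[...,2]   # wood R-B large, felt ~0
    for i,g in enumerate([(520.5,74),(523,-34),(544,-134)]):
        ms=lambda r:render(c,[ring(r,3)],[g[0],g[1],0],12)[S//2::S,S//2::S]>0
        felt=np.median(f[ms(20)]); wood=np.median(f[ms(46)&~ms(41)])
        # edges: cubic upsample, contour at half level, ellipse mapped to z=15 plane, circle fit r=37
        u=cv2.resize(f,None,fx=S,fy=S,interpolation=cv2.INTER_CUBIC); b=((u<(felt+wood)/2)&(render(c,[ring(44,3)],[g[0],g[1],0],12)>0)).astype(np.uint8)
        cs,_=cv2.findContours(b,cv2.RETR_EXTERNAL,cv2.CHAIN_APPROX_NONE); q=max(cs,key=cv2.contourArea)[:,0]
        W=np.array([ray(c,((x+.5)/S-.5,(y+.5)/S-.5),15)[:2] for x,y in q[::3]])
        from scipy.optimize import least_squares
        r=least_squares(lambda p:np.hypot(*(W-p[:2]).T)-p[2],[*g,37],loss="soft_l1",f_scale=1.5)
        print(n,i,"felt/wood",felt,wood,np.round(r.x,1),"rms",round(np.sqrt(np.mean(r.fun**2)),2)); tot.setdefault(i,[]).append(r.x)
for i,v in tot.items(): print(i,np.round(np.mean(v,0),1))
E
python3 pads2.py; python3 d.py 436.5,312,55,1.73
```

```text
top 0 felt/wood 2.6666718 70.833336 [521.6  73.4  38.5] rms 3.88
top 1 felt/wood 3.0 73.25 [523.6 -35.9  36.3] rms 0.29
top 2 felt/wood 2.6666641 72.833336 [ 545.  -136.1   37.8] rms 2.58
scene 0 felt/wood -1.0 76.166664 [520.5  76.1  38.9] rms 2.89
scene 1 felt/wood -1.1666641 76.50001 [522.6 -33.3  36.4] rms 0.29
scene 2 felt/wood -1.0 74.5 [ 544.  -133.7   37.8] rms 3.38
0 [521.1  74.7  38.7]
1 [523.1 -34.6  36.3]
2 [ 544.5 -134.9   37.8]
t 36.35 pos [434.8 312.1 188.5] yaw -2.979 j6 -1.18 gap 75.0 F 0.0
436.5,312,55,1.73 -> -1.7 -0.4 133.5 0.2
```

```bash
sed -i 's/lambda p:np.hypot(\*(W-p\[:2\]).T)-p\[2\],\[\*g,37\],loss="soft_l1",f_scale=1.5/lambda p:np.hypot(*(W-p[:2]).T)-36.4,list(g),loss="cauchy",f_scale=.3/; s/rms",.*tot.set/med",round(np.median(abs(np.hypot(*(W-r.x[:2]).T)-36.4)),2)); tot.set/' pads2.py; python3 pads2.py
```

```text
top 0 felt/wood 2.833332 71.83333 [522.   69.6] med 0.41
top 1 felt/wood 2.8333359 73.5 [523.7 -35.9] med 0.22
top 2 felt/wood 2.6666718 73.0 [ 544.9 -133.6] med 0.37
scene 0 felt/wood -1.0 75.916664 [520.7  72.3] med 0.39
scene 1 felt/wood -1.0 76.333336 [522.6 -33.3] med 0.2
scene 2 felt/wood -1.0 74.416664 [ 543.8 -131.2] med 0.28
0 [521.3  71. ]
1 [523.1 -34.6]
2 [ 544.4 -132.4]
```

Call:
arm_command:
  steps:
    - [0.8,-1.5,-0.4,30,0]
    - [0.8,-1.5,-0.4,65,0]
    - [0.8,-1.5,-0.4,100,0]
    - [0.8,-1.5,-0.4,123,0]
    - [0.8,-1.5,-0.4,133,0]
    - [0.8,-1.5,-0.4,133,0]
    - [0.8,-1.5,-0.4,133,0]
    - [0.3,-1.5,-0.4,133,0]
    - [0.3,-1.5,-0.4,133,0]
    - [0.3,-1.5,-0.4,133,0]
    - [0.3,-1.5,-0.4,133,0]
    - [0.3,-1.5,-0.4,133,0]

```text
clock: 38.45
eef_pos: [436.3, 312.1, 55.6]
eef_rot: [3.141, 0.0, -2.978]
wrist_force: [-0.7, 0.5, 1.4]
finger_gap: 41.9
finger_force: 31.9
```

```bash
python3 d.py 544,-135,190,1.5
```

```text
t 38.45 pos [436.3 312.1  55.6] yaw -2.978 j6 -1.18 gap 41.9 F 31.9
544,-135,190,1.5 -> -33.6 -458.6 -134.4 13.4
```

Call:
arm_command:
  steps:
    - [0.3,0,0,-15,0]
    - [0.3,0,0,-45,0]
    - [0.3,0,0,-80,0]
    - [0.3,0,0,-105,0]
    - [0.3,-1,-15,-115,0]
    - [0.3,-3,-45,-115,0]
    - [0.3,-6,-85,-115,0]
    - [0.3,-10,-130,-115,0]
    - [0.3,-13,-175,-115,0]
    - [0.3,-17,-220,-115,0]
    - [0.3,-20,-265,-115,0]
    - [0.3,-23,-310,-115,0]
    - [0.3,-27,-355,-115,0]
    - [0.3,-30,-400,-115,0]
    - [0.3,-33,-435,-115,0]
    - [0.3,-34.3,-456.2,-115,0]
    - [0.3,-34.3,-456.2,-100,0]
    - [0.3,-34.3,-456.2,-70,0]
    - [0.3,-34.3,-456.2,-40,0]
    - [0.3,-34.3,-456.2,-24,0]

```text
clock: 40.95
eef_pos: [543.1, -131.4, 77.3]
eef_rot: [3.14, -0.003, -2.978]
wrist_force: [-0.5, 0.2, -4.6]
finger_gap: 41.9
finger_force: 31.9
```

```bash
python3 - <<'E'
from cell import monitor,imaging
for i in range(4): imaging.camera("top")
E
python3 d.py 544.4,-132.4,65.8,1.734 
```

```text
t 41.15 pos [ 544.5 -132.4   80. ] yaw -2.978 j6 -2.04 gap 41.9 F 31.9
544.4,-132.4,65.8,1.734 -> 0.1 -0.0 14.2 0.0
```

Call:
arm_command:
  steps:
    - [0.3,0,0,8,0]
    - [0.3,0,0,13,0]
    - [0.3,0,0,14.2,0]
    - [0.3,0,0,14.2,0]
    - [0.6,0,0,14.2,0]
    - [0.8,0,0,14.2,0]
    - [0.8,0,0,14.2,0]
    - [0.8,0,0,-20,0]
    - [0.8,0,0,-70,0]
    - [0.8,0,0,-110,0]
    - [0.85,-6,50,-115,0]
    - [0.85,-12,100,-115,0]
    - [0.85,-18,150,-115,0]
    - [0.85,-24,200,-115,0]
    - [0.85,-30,250,-115,0]
    - [0.85,-36,300,-115,0]
    - [0.85,-42,350,-115,0]
    - [0.85,-48,400,-115,0]
    - [0.85,-53,440,-115,0]
    - [0.85,-55,455.5,-115,0]

```text
clock: 43.65
eef_pos: [524.1, 327.5, 194.2]
eef_rot: [-3.142, -0.0, -2.977]
wrist_force: [0.3, -1.2, -0.2]
finger_gap: 80.1
finger_force: 0.0
```

```bash
python3 - <<'E'
from fit import *
cams={n:imaging.camera(n) for n in("top","scene")}
for n,c in cams.items():
    for r in trace(c,"basalt_center")[:1]: print(n,round(r["p"],2),np.round(fit([(c,r["region"])],M["basalt_center"],(544,-132),15,True),2))
for i in range(4): imaging.camera("top")
E
python3 d.py 524.5,326,50,1.73
```

```text
top 0.84 [ 544.83 -130.29    0.65    0.85]
scene 0.69 [ 5.4382e+02 -1.3070e+02 -4.1000e-01  9.5000e-01]
t 44.05 pos [524.9 324.8 194.7] yaw -2.98 j6 -1.24 gap 80.0 F 0.0
524.5,326,50,1.73 -> 0.2 1.3 144.7 0.2
```

Call:
arm_command:
  steps:
    - [0.85,0,1,30,0]
    - [0.85,0,1,70,0]
    - [0.85,0,1,110,0]
    - [0.85,0,1,135,0]
    - [0.85,0,1,144,0]
    - [0.85,0,1,144,0]
    - [0.85,0,1,144,0]
    - [0.4,0,1,144,0]
    - [0.4,0,1,144,0]
    - [0.4,0,1,144,0]
    - [0.4,0,1,144,0]
    - [0.4,0,1,144,0]
  force: 28

```text
clock: 45.55
eef_pos: [524.5, 326.7, 50.6]
eef_rot: [-3.142, 0.0, -2.978]
wrist_force: [0.0, -2.1, 2.4]
finger_gap: 54.6
finger_force: 28.0
```

```bash
python3 d.py 523.1,-34.8,61,1.73
```

```text
t 45.55 pos [524.5 326.7  50.6] yaw -2.978 j6 -1.24 gap 54.6 F 28.0
523.1,-34.8,61,1.73 -> 60.0 -356.5 -10.4 0.2
```

Call:
arm_command:
  steps:
    - [0.4,0,0,-15,0]
    - [0.4,0,0,-45,0]
    - [0.4,0,0,-80,0]
    - [0.4,0,0,-110,0]
    - [0.4,0,0,-125,0]
    - [0.4,3,-20,-125,0]
    - [0.4,9,-55,-125,0]
    - [0.4,17,-100,-125,0]
    - [0.4,24,-145,-125,0]
    - [0.4,32,-190,-125,0]
    - [0.4,39,-235,-125,0]
    - [0.4,47,-280,-125,0]
    - [0.4,54,-320,-125,0]
    - [0.4,59,-348,-125,0]
    - [0.4,60,-356.5,-125,0]
    - [0.4,60,-356.5,-115,0]
    - [0.4,60,-356.5,-85,0]
    - [0.4,60,-356.5,-55,0]
    - [0.4,60,-356.5,-32,0]
    - [0.4,60,-356.5,-24,0]

```text
clock: 48.05
eef_pos: [522.0, -33.7, 72.5]
eef_rot: [3.141, -0.003, -2.977]
wrist_force: [0.1, 0.3, -1.7]
finger_gap: 54.5
finger_force: 28.0
```

```bash
python3 - <<'E'
from cell import monitor,imaging
for i in range(4): imaging.camera("top")
E
python3 d.py 523.1,-34.8,61,1.734 612,338,46,1.73
```

```text
t 48.25 pos [523.4 -34.5  75. ] yaw -2.978 j6 -1.87 gap 54.3 F 28.0
523.1,-34.8,61,1.734 -> 0.3 -0.3 14.0 0.0
612,338,46,1.73 -> -148.1 353.1 29.0 0.2
```

Call:
arm_command:
  steps:
    - [0.4,0,0,8,0]
    - [0.4,0,0,13,0]
    - [0.4,0,0,14,0]
    - [0.4,0,0,14,0]
    - [0.6,0,0,14,0]
    - [0.75,0,0,14,0]
    - [0.75,0,0,14,0]
    - [0.75,0,0,-20,0]
    - [0.75,0,0,-70,0]
    - [0.75,0,0,-110,0]
    - [0.75,-10,25,-115,0]
    - [0.75,-30,72,-115,0]
    - [0.75,-50,119,-115,0]
    - [0.75,-70,166,-115,0]
    - [0.75,-90,214,-115,0]
    - [0.75,-110,262,-115,0]
    - [0.75,-130,309,-115,0]
    - [0.75,-144,343,-115,0]
    - [0.75,-148.1,353.1,-115,0]
    - [0.75,-148.1,353.1,-115,0]

```text
clock: 50.75
eef_pos: [611.8, 337.6, 189.0]
eef_rot: [-3.141, -0.0, -2.978]
wrist_force: [-0.4, -0.4, -0.2]
finger_gap: 70.8
finger_force: 0.0
```

```bash
python3 - <<'E'
from fit import *
cams={n:imaging.camera(n) for n in("top","scene")}
for n,c in cams.items():
    for r in trace(c,"jar_center")[:1]: print(n,round(r["p"],2),np.round(fit([(c,r["region"])],M["jar_center"],(523,-34),15,False),2))
for i in range(4): imaging.camera("top")
E
python3 d.py 612,338,45.5,1.73
```

```text
top 0.72 [523.79 -34.25   0.     0.93]
scene 0.85 [520.88 -32.29   0.     0.95]
t 51.15 pos [612.  337.2 189.7] yaw -2.979 j6 -1.28 gap 70.5 F 0.0
612,338,45.5,1.73 -> -0.2 0.8 144.2 0.2
```

Call:
arm_command:
  steps:
    - [0.75,0,0.8,30,0]
    - [0.75,0,0.8,70,0]
    - [0.75,0,0.8,110,0]
    - [0.75,0,0.8,135,0]
    - [0.75,0,0.8,144,0]
    - [0.75,0,0.8,144,0]
    - [0.75,0,0.8,144,0]
    - [0.3,0,0.8,144,0]
    - [0.3,0,0.8,144,0]
    - [0.3,0,0.8,144,0]
    - [0.3,0,0.8,144,0]
    - [0.3,0,0.8,144,0]

```text
clock: 52.65
eef_pos: [611.8, 338.6, 45.6]
eef_rot: [3.142, 0.0, -2.979]
wrist_force: [-1.8, -0.4, 1.4]
finger_gap: 42.1
finger_force: 27.9
```

```bash
python3 d.py 521.3,71,56,1.73
```

```text
t 52.65 pos [611.8 338.6  45.6] yaw -2.979 j6 -1.28 gap 42.1 F 27.9
521.3,71,56,1.73 -> 132.7 -249.3 -10.4 0.2
```

Call:
arm_command:
  steps:
    - [0.3,0,0,-15,0]
    - [0.3,0,0,-45,0]
    - [0.3,0,0,-80,0]
    - [0.3,0,0,-110,0]
    - [0.3,0,0,-125,0]
    - [0.3,8,-15,-125,0]
    - [0.3,25,-46,-125,0]
    - [0.3,44,-83,-125,0]
    - [0.3,64,-120,-125,0]
    - [0.3,84,-158,-125,0]
    - [0.3,104,-195,-125,0]
    - [0.3,120,-225,-125,0]
    - [0.3,130,-244,-125,0]
    - [0.3,132.7,-249.3,-125,0]
    - [0.3,132.7,-249.3,-125,0]
    - [0.3,132.7,-249.3,-110,0]
    - [0.3,132.7,-249.3,-80,0]
    - [0.3,132.7,-249.3,-50,0]
    - [0.3,132.7,-249.3,-30,0]
    - [0.3,132.7,-249.3,-24,0]

```text
clock: 55.15
eef_pos: [520.5, 71.5, 67.5]
eef_rot: [3.141, -0.003, -2.978]
wrist_force: [0.3, 0.0, -1.5]
finger_gap: 41.9
finger_force: 27.9
```

```bash
python3 - <<'E'
from cell import monitor,imaging
for i in range(4): imaging.camera("top")
E
python3 d.py 521.3,71,56,1.734
```

```text
t 55.35 pos [521.6  71.2  69.9] yaw -2.978 j6 -1.67 gap 42.0 F 27.9
521.3,71,56,1.734 -> 0.3 -0.2 13.9 0.0
```

Call:
arm_command:
  steps:
    - [0.3,0,0,8,0]
    - [0.3,0,0,13,0]
    - [0.3,0,0,14,0]
    - [0.3,0,0,14,0]
    - [0.5,0,0,14,0]
    - [0.65,0,0,14,0]
    - [0.65,0,0,14,0]
    - [0.65,0,0,-20,0]
    - [0.65,0,0,-70,0]
    - [0.65,0,0,-120,0]
    - [0.65,0,40,-130,0]
    - [0.65,0,90,-130,0]
    - [0.65,0,140,-130,0]
    - [0.65,0,190,-130,0]
    - [0.65,0,240,-130,0]
    - [0.65,0,280,-130,0]
    - [0.65,0,300,-130,0]
    - [0.65,0,300,-130,0]

```text
clock: 57.6
eef_pos: [472.4, 367.3, 199.2]
eef_rot: [-3.141, -0.0, -2.977]
wrist_force: [-0.7, 0.2, 0.3]
finger_gap: 61.0
finger_force: 0.0
```

```bash
python3 - <<'E'
from fit import *
cams={n:imaging.camera(n) for n in("top","scene")}
for t,z,p0,y in(("shell_center",15,(521,71),True),("jar_center",15,(523,-34),False),("basalt_center",15,(544,-132),True),("ammonite_center",35,(467,-341),True),("geode_center",12,(657,77),False)):
    for n,c in cams.items():
        for r in trace(c,t)[:1]: print(t,n,round(r["p"],2),np.round(fit([(c,r["region"])],M[t],p0,z,y),2))
a=np.hstack([cv2.resize(cams["top"]["img"][140:260,190:310],(400,400)),cv2.resize(cams["scene"]["img"][125:245,190:310],(400,400))])
cv2.imwrite("pics/end.png",a[:,:,::-1])
E
```

```text
shell_center top 0.83 [521.47  73.05  -1.36   0.89]
shell_center scene 0.76 [5.1918e+02 7.5050e+01 2.6000e-01 9.2000e-01]
jar_center top 0.72 [523. -34.   0.  -0.]
jar_center scene 0.96 [521.64 -33.56   0.     0.9 ]
basalt_center top 0.65 [ 5.4522e+02 -1.3033e+02 -3.7000e-01  9.3000e-01]
basalt_center scene 0.91 [ 542.87 -130.44    0.67    0.93]
ammonite_center top 0.98 [ 4.6827e+02 -3.4097e+02  1.4000e-01  9.2000e-01]
ammonite_center scene 0.79 [ 4.6499e+02 -3.4014e+02  1.6000e-01  9.3000e-01]
geode_center top 0.63 [658.08  75.61   0.     0.94]
geode_center scene 0.67 [651.93  82.74   0.     0.9 ]
```

View pics/end.png

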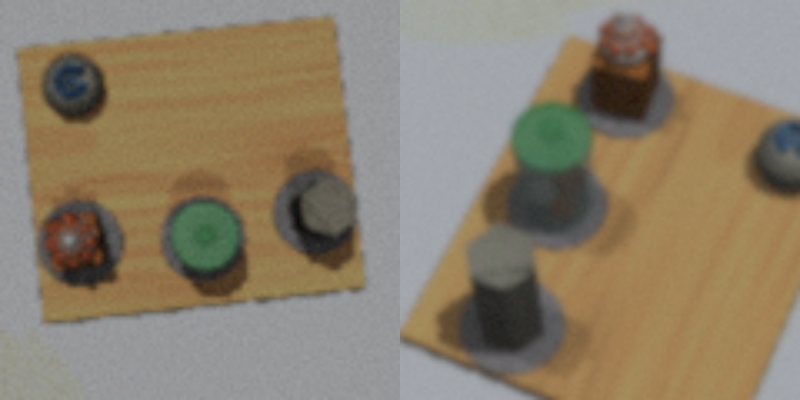

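All three stand upright on their own pads: shell (70,240), jar (205,235) and basalt (325,210) in the top view. Each is within about 3 mm of its pad's centre by measurement, and the geode is unmoved. Handing in.

```bash
python3 -c "
from cell import job;print(job.sign_off())"
```

```text
the job is handed in; nothing more can be done
None
```

The job is handed in after about 58 s of robot time: the ammonite lies flat in the middle of the microscope plate, the jar, shell and basalt stand within about 3 mm of the middle of their own felt rounds, and nothing tipped over or shifted the geode.

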